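# Chock the wire reel on its sloping stand

## Robot

A 7-joint arm with a two-finger parallel gripper is mounted at the origin on a cart in front of the work surface, level with it; the furniture and walls round the work are solid. World frame = base frame: x ahead of the robot, y to its left, z up, the work surface at z = 0. Lengths are in m, angles in rad, forces in N, time in s.
With the tool pointing down it reaches from about 0.4 to 0.85 m from the base axis. Payload 10.4 kg.
Tool frame: the origin (TCP) lies on the centre line of the jaws, within the pads' length; the fingertips stand 17 mm ahead of it and the grasp point (between the pads) lies 2 mm behind it; z points along the fingers, y is the line along which they close (so a half turn about z gives the same grasp; the last joint's range is limited). The gripper opens to 85 mm and grips with 20 to 120 N. Pads are 22 mm wide; open, the fingers measure 114 mm over their backs; the gripper's body (76 mm by 85 mm) begins 54 mm behind the grasp point. The pads swing forward as they close: fully open they stand 13 mm farther back than shut.
Start: joints at [-1.197, 0.332, -0.065, 1.46, 0.022, 1.35, -0.088], TCP at [0.242, 0.576, 0.248] pointing down, gripper open.
Joint ranges: [-2.6, 2.6], [-0.5, 2.12], [-1.47, 1.34], [0.16, 2.42], [-1.27, 4.41], [0.06, 2.06], [-2.6, 2.6]. Speed limits (rad/s): [2.22, 2.22, 2.79, 2.79, 3.14, 3.14, 3.14].

## Interface

Orientations are given as a unit quaternion [x, y, z, w].
In Python, from workcell import sensors, imaging, order, spotter gives the robot as it stands. The module is installed in compiled form; this text tells all that it offers.
- The arm moves only by the shell command python3 -m inch 'ROWS' [FORCE]. ROWS is JSON, a list that holds one entry, the list of rows, each a list of 7 numbers: the shift along the tool's x, y, z in m, then the turn, a rotation vector about the tool's x, y, z in rad, then the closure, from -1 (fully open) to 1 (shut). In form: [[[x, y, z, ax, ay, az, hand], ...]]. A call has 1 to 10 rows; each row is the pose to reach, as a shift and turn from the pose commanded when the call began, along the tool's axes at that moment; what a row does not reach only later rows make up. A row lasts 1/10 s, in which the tool goes at most 50 mm and 8.59 degrees, less where a joint would pass 70% of its speed; a pose out of reach is approached as far as the arm can. A call with a gripper value outside its range is refused whole. The fingers move at their own pace and stop on an object; FORCE is the grip in N (left out, the last holds). Time passes only in rows, so rows that repeat a pose let the fingers close. It gives the time, the measured TCP pose, the force, the opening and the grip force at its end, in the units of the state.
- sensors.get_obs(): the state, without advancing time (a new reading comes with each control period).
- imaging.camera(name): name is "scene" or "top" or "wrist"; returns the picture (480x640x3 uint8, blue, green, red); there is no depth.
- imaging.calibration(name): a dict with "mtx" (3x3 intrinsics, pixels), "R" (3x3) and "t" (3): a world point X has camera coordinates R X + t; the wrist camera has in their place "tool_from_camera" (4x4, takes a point from camera to tool coordinates, whose origin is the TCP and whose axes are the flange's). Camera axes: x right, y down, z forward; pixel columns grow to the right and rows downward; lengths in m; the calibration is good to about 2 mm. A picture is of the moment at which its call begins: read the wrist's pose just before it. calibration takes no time and is no camera call.
- order.hand_in(): hands the job in; it is judged then, once.
Trained networks look in the newest picture that a camera, given by its name, has taken for a name from the list of things; names that differ only in an ending like _2 or _b are one class to them, and where a whole thing is asked for, a point or a joint stands for the part that bears it (a point fixed in the world has none). Each returns a list of dicts, best first, with "conf" (0 to 1); they miss things now and then, are a little off and sometimes report something else, mostly with a low value. They report only what shows in the picture. A call takes as long as a camera call.
- spotter.look_for(label, camera): "pixel" ([column, row] in pixels, amid what is visible of it).
The state is a dict: "clock": time; "joint_pos": joint angles; "joint_velocities": joint speeds; "tau": joint torques, N m; "position": TCP position; "ee_rot": TCP orientation; "ft_force": force on the tool from outside, world axes, zero at the start; "torque": the same for the moment, N m; "grip_width": opening from 0.0 (shut) to 1.0 (fully open); "grasp_force": force on a finger pad.
Only numpy, scipy, OpenCV 4.12 (cv2) and the standard library are available. Lean on these libraries where they do the work, as an engineer would, in place of code of your own. Each camera call takes 0.05 s, during which the arm holds its last target. There are 200 camera calls.

## Task

The wire reel lying on the sloping stand is held only by small nibs on its rims and would roll down at a knock. Take the wedge-shaped chock from the table (not the square spacer block), set it on the slope on the reel's low side, thin edge towards the reel and about in the middle of its width, and push it squarely up against the reel until the reel rests on it. Do not push the reel more than a couple of centimetres up the slope, and let go of the chock so that it stays there by itself.

Things in the scene. Friction and masses are not known exactly. Their poses are not given: they have to be found in the camera images.
- chock_grip (a point): Loose grey plastic wedge, 74 x 34 x 30 mm (its x, y, z), 0.09 kg, flat on the table. Point: centre of its square rear block (40 mm long), 15 mm above its underside, 20 mm from its rear face. Beyond 20 mm ahead of the point (+x) the top slopes down at 40 degrees to a thin edge 54 mm ahead. Pinch the rear block across its 34 mm. The grey block of equal size without a slope is not it.
- reel_center (a point): Loose black-flanged wire reel, 64 mm diameter, 60 mm wide, 0.35 kg, lying like a wheel on the stand, axle level across the slope. Point: its centre, 33 mm off the slope; y along the axle (x, z turn with it). Once pushed it rolls uphill with under 3 N. A chock touching it has chock_grip 66 mm from this point along the slope. The like reel standing on end on the table is no part of the job.
- stand: Fixed sloping stand, 204 x 150 mm, grey top on a plywood base. Origin on the table under its centre; x points level up the slope, y across. The top is a plane at 6 degrees: 20 mm high at the centre, 10 mm at the low end (-x, nearer the robot), 30 mm at the high end, where a lip stands 15 mm above it. The reel's centre is at x = 41 mm; the rest of the top is clear.

How it is judged:
By the outcome, as a careful person would: the job done as asked, in the order asked, and still so for the second after the job is handed in, with the robot touching nothing.
It also fails if it takes over 37 s, if anything falls off the work surface, if the arm or the gripper's body presses on something with over 40 N, if the wrist force passes 120 N, or if a joint passes its speed limit or range.

## Working session

There is one attempt and no reset: what is moved stays moved. The work goes in short steps, Python scripts to look and compute and a shell command to move; the robot and the scene stay as the last step left them, time stands still between calls to the robot, and variables do not carry over. Pictures are saved under pics/ and viewed, at most 10 in all, crops included, and the job is handed in when it is done.

```bash
mkdir -p pics; cat > h.py <<'E'
import numpy as np, cv2
from scipy.spatial.transform import Rotation as Ro
from workcell import sensors, imaging, order, spotter
def ray(cam,px,obs=None):
    c=imaging.calibration(cam)
    d=np.linalg.inv(c["mtx"])@np.array([px[0],px[1],1.])
    if cam=="wrist":
        T=np.array(c["tool_from_camera"]);R=Ro.from_quat(obs["ee_rot"]).as_matrix()
        return R@T[:3,3]+np.array(obs["position"]),R@T[:3,:3]@d
    R=np.array(c["R"]);t=np.array(c["t"]).ravel()
    return -R.T@t,R.T@d
def at(cam,px,z,obs=None):
    o,d=ray(cam,px,obs);return o+d*(z-o[2])/d[2]
def proj(cam,X,obs=None):
    c=imaging.calibration(cam);X=np.asarray(X,float)
    if cam=="wrist":
        T=np.linalg.inv(np.array(c["tool_from_camera"]));R=Ro.from_quat(obs["ee_rot"]).as_matrix()
        p=T[:3,:3]@(R.T@(X-np.array(obs["position"])))+T[:3,3]
    else: p=np.array(c["R"])@X+np.array(c["t"]).ravel()
    p=np.array(c["mtx"])@p;return p[:2]/p[2]
E
python3 - <<'E'
from h import *
np.set_printoptions(precision=4,suppress=True)
o=sensors.get_obs();print(o)
print(Ro.from_quat(o["ee_rot"]).as_matrix())
for c in("top","scene"):
    im=imaging.camera(c);cv2.imwrite(f"pics/{c}0.png",im)
    for n,z in(("chock_grip",.015),("reel_center",.057),("stand",.02)):
        for r in spotter.look_for(n,c)[:4]:print(c,n,r["conf"],r["pixel"],at(c,r["pixel"],z))
E
```

```text
{'clock': 0.0, 'joint_pos': array([-1.1966,  0.3329, -0.0647,  1.461 ,  0.0216,  1.3499, -0.0885]), 'joint_velocities': array([ 0.0009, -0.0005, -0.0005, -0.0009,  0.0013, -0.0004, -0.0014]), 'tau': array([ -0.0008, -62.5403,   0.0486, -39.1634,   0.0162,   0.0093,
         0.    ]), 'position': array([0.2414, 0.5761, 0.2475]), 'ee_rot': array([ 0.1971,  0.9804, -0.0007, -0.0001]), 'ft_force': array([ 0.3633, -0.5735, -0.8157]), 'torque': array([-0.0055,  0.0127,  0.0374]), 'grasp_force': 0.0, 'grip_width': 1.0027627406481825}
[[-0.9223  0.3865 -0.0005]
 [ 0.3865  0.9223 -0.0014]
 [-0.0001 -0.0014 -1.    ]]
top chock_grip 0.57 [215.2, 270.9] [0.46  0.377 0.015]
top reel_center 0.79 [331.2, 192.7] [0.6154 0.137  0.057 ]
top stand 0.96 [335.6, 225.5] [0.5548 0.1281 0.02  ]
scene chock_grip 0.8 [254.8, 205.2] [0.4699 0.3646 0.015 ]
scene reel_center 0.97 [376.8, 235.6] [0.621  0.1538 0.057 ]
scene stand 0.6 [326.9, 272.9] [0.5215 0.1415 0.02  ]
```

View pics/top0.png

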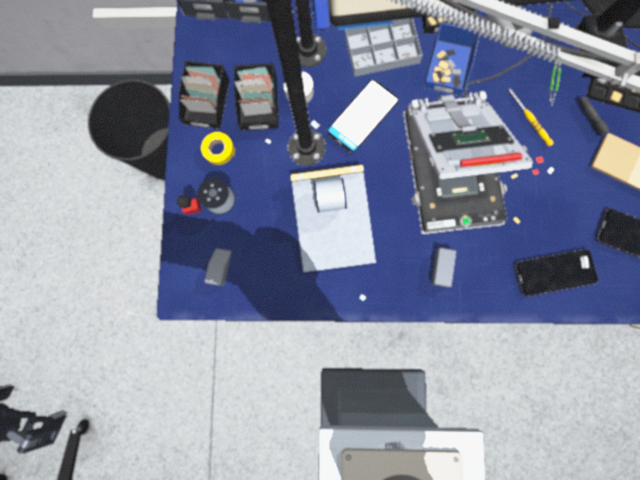

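View pics/scene0.png

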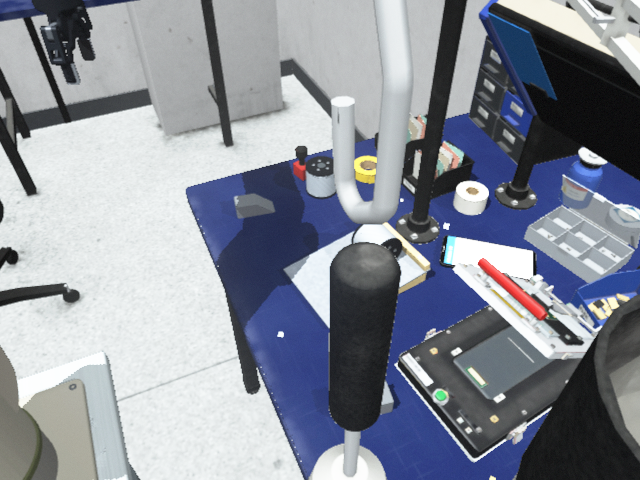

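The top view shows the wedge-like block at about (217,268), the square spacer at (444,267), the stand centred near (334,220) with the reel at (330,193), and a post base at (307,148). In the scene view the wedge is at (254,206), with its slope to the right. I'll zoom in on the wedge in both.

```bash
python3 - <<'E'
from h import *
np.set_printoptions(precision=3,suppress=True)
a=cv2.imread("pics/top0.png")[235:300,180:260];b=cv2.imread("pics/scene0.png")[180:230,220:290]
c=cv2.imread("pics/top0.png")[155:285,280:390]
g=lambda i,w,h:cv2.convertScaleAbs(cv2.resize(i,(w,h),interpolation=cv2.INTER_CUBIC),alpha=1.5)
cv2.imwrite("pics/z.png",np.vstack([np.hstack([g(a,320,260),g(b,364,260)]),np.hstack([g(c,254,300),np.zeros((300,430,3),np.uint8)])]))
for X in([0,0,0],[.242,.576,.248],[.46,.377,.015],[.56,.377,.015],[.46,.477,.015]):print(X,proj("top",X),proj("scene",X))
# stand corners
for p in((291,172),(362,167),(375,264),(303,272)):print(p,at("top",p,.045 if p[1]<200 else .01))
E
```

```text
[0, 0, 0] [402.366 514.501] [ -3.8  488.04]
[0.242, 0.576, 0.248] [ 34.338 405.231] [79.674 67.97 ]
[0.46, 0.377, 0.015] [215.214 270.882] [247.882 202.79 ]
[0.56, 0.377, 0.015] [217.399 223.344] [295.368 189.362]
[0.46, 0.477, 0.015] [167.57  270.638] [232.404 174.325]
(291, 172) [0.662 0.22  0.045]
(362, 167) [0.673 0.074 0.045]
(375, 264) [0.476 0.047 0.01 ]
(303, 272) [0.459 0.195 0.01 ]
```

View pics/z.png

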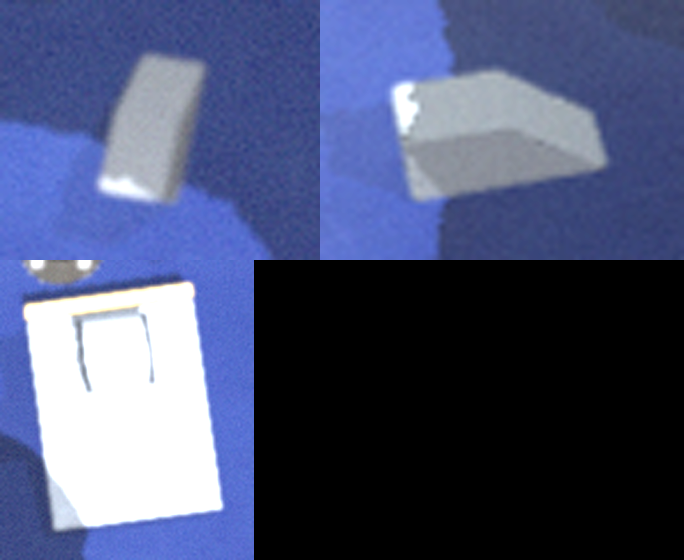

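The zoom shows the wedge's thin edge pointing to robot +x at a yaw of about -0.27. The stand's yaw is about +0.11, with the reel at its upper end. I'll move over the wedge and check it from close up.

```bash
python3 -m inch '[[[-0.28,-0.10,0.03,0,0,0,-1],[-0.28,-0.10,0.03,0,0,0,-1],[-0.28,-0.10,0.03,0,0,0,-1],[-0.28,-0.10,0.03,0,0,0,-1],[-0.28,-0.10,0.03,0,0,0,-1],[-0.28,-0.10,0.03,0,0,0,-1],[-0.28,-0.10,0.03,0,0,0,-1],[-0.28,-0.10,0.03,0,0,0,-1],[-0.28,-0.10,0.03,0,0,0,-1],[-0.28,-0.10,0.03,0,0,0,-1]]]'
python3 - <<'E'
from h import *
np.set_printoptions(precision=4,suppress=True)
print(imaging.calibration("wrist"))
o=sensors.get_obs();im=imaging.camera("wrist");cv2.imwrite("pics/w1.png",im)
print(o["clock"],o["position"],o["joint_velocities"])
for r in spotter.look_for("chock_grip","wrist")[:3]:print(r,at("wrist",r["pixel"],.015,o))
E
```

```text
clock: 1.4
position: [0.46, 0.3775, 0.2184]
ee_rot: [0.196, 0.981, 0.0, -0.0]
ft_force: [-0.0, -0.3, 0.2]
grip_width: 0.999
grasp_force: 0.0
{'mtx': array([[342.2261,   0.    , 318.0333],
       [  0.    , 342.2261, 237.9983],
       [  0.    ,   0.    ,   1.    ]]), 'tool_from_camera': array([[-0.0017, -0.9491, -0.3149,  0.0811],
       [ 1.    , -0.0017, -0.0003, -0.0004],
       [-0.0002, -0.3149,  0.9491, -0.1262],
       [ 0.    ,  0.    ,  0.    ,  1.    ]])}
1.4 [0.46   0.3775 0.2184] [-0.0012 -0.0024  0.0056  0.0005  0.0019  0.0004  0.0025]
{'pixel': [314.8, 218.6], 'conf': 0.58} [0.4658 0.3711 0.015 ]
```

View pics/w1.png

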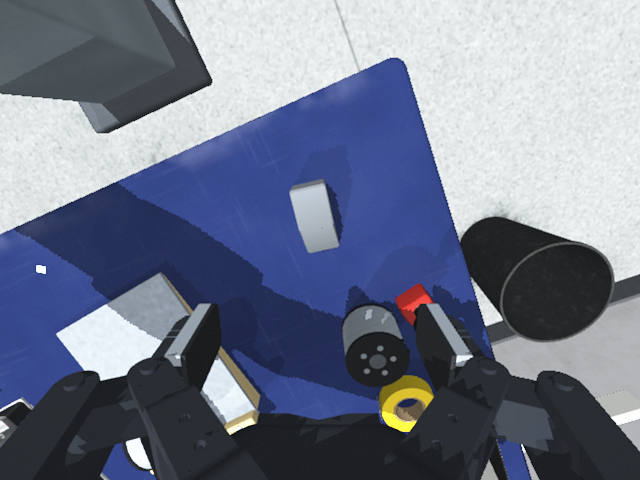

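The wrist view shows the wedge centred at (315,216), rear face at the top (~(307,184)) and thin edge at the bottom (~(323,250)). Now I'll fit its outline.

```bash
cat >> h.py <<'E'
from scipy.optimize import minimize
def model(x,y,a):
    P=[[px,py,pz] for py in(-.017,.017) for px,pz in((-.02,0),(-.02,.03),(.02,.03),(.054,.0015),(.054,0))]
    c,s=np.cos(a),np.sin(a);P=np.array(P);return P@np.array([[c,s,0],[-s,c,0],[0,0,1]])+[x,y,0]
def fit(im,o,roi,p0):
    x0,y0,x1,y1=roi;S=6
    hsv=cv2.cvtColor(im[y0:y1,x0:x1],cv2.COLOR_BGR2HSV)
    m=(hsv[...,1]<90).astype(np.uint8)
    n,l,st,_=cv2.connectedComponentsWithStats(m);k=1+np.argmax(st[1:,4]);m=(l==k).astype(np.uint8)
    M=cv2.resize(m,None,fx=S,fy=S,interpolation=cv2.INTER_LINEAR)
    def cost(p):
        q=np.array([proj("wrist",X,o) for X in model(*p)]);q=((q-[x0,y0]+.5)*S)
        h=cv2.convexHull(q.astype(np.float32)).round().astype(np.int32)
        Z=np.zeros_like(M);cv2.fillConvexPoly(Z,h,1);return 1-(Z&M).sum()/(Z|M).sum()
    best=min((minimize(cost,[p0[0],p0[1],p0[2]+d],method="Nelder-Mead",options=dict(initial_simplex=[[p0[0],p0[1],p0[2]+d],[p0[0]+.01,p0[1],p0[2]+d],[p0[0],p0[1]+.01,p0[2]+d],[p0[0],p0[1],p0[2]+d+.2]])) for d in(-.1,.1)),key=lambda r:r.fun)
    return best.x,best.fun,st[k]
E
python3 - <<'E'
from h import *
np.set_printoptions(precision=4,suppress=True)
o=sensors.get_obs();im=cv2.imread("pics/w1.png")
for y in(-.27,-.27+np.pi):print(fit(im,o,(270,165,360,265),(.46,.375,y)))
p=fit(im,o,(270,165,360,265),(.46,.375,-.27))[0]
R=Ro.from_quat(o["ee_rot"]).as_matrix()
print(R.T@(np.array([p[0],p[1],.015])-o["position"]), "y_tool angle",np.arctan2(R[1,1],R[0,1])-np.pi/2)
E
```

```text
(array([ 0.4514,  0.3735, -0.1667]), np.float64(0.02204236456461095), array([  19,   14,   50,   74, 2502], dtype=int32))Traceback (most recent call last):
  File "<stdin>", line 4, in <module>
  File "h.py", line 35, in fit
    best=min((minimize(cost,[p0[0],p0[1],p0[2]+d],method="Nelder-Mead",options=dict(initial_simplex=[[p0[0],p0[1],p0[2]+d],[p0[0]+.01,p0[1],p0[2]+d],[p0[0],p0[1]+.01,p0[2]+d],[p0[0],p0[1],p0[2]+d+.2]])) for d in(-.1,.1)),key=lambda r:r.fun)
  File "h.py", line 35, in <genexpr>
    best=min((minimize(cost,[p0[0],p0[1],p0[2]+d],method="Nelder-Mead",options=dict(initial_simplex=[[p0[0],p0[1],p0[2]+d],[p0[0]+.01,p0[1],p0[2]+d],[p0[0],p0[1]+.01,p0[2]+d],[p0[0],p0[1],p0[2]+d+.2]])) for d in(-.1,.1)),key=lambda r:r.fun)
              ~~~~~~~~^^^^^^^^^^^^^^^^^^^^^^^^^^^^^^^^^^^^^^^^^^^^^^^^^^^^^^^^^^^^^^^^^^^^^^^^^^^^^^^^^^^^^^^^^^^^^^^^^^^^^^^^^^^^^^^^^^^^^^^^^^^^^^^^^^^^^^^^^^^^^^^^^^^^^^^^^^^^^^^^^^^^^^^^^^^^^^^^^^^^
    res = _minimize_neldermead(fun, x0, args, callback, bounds=bounds,
                               **options)
    fxcc = func(xcc)
    fx = function(np.copy(x), *(wrapper_args + args))
  File "h.py", line 32, in cost
    q=np.array([proj("wrist",X,o) for X in model(*p)]);q=((q-[x0,y0]+.5)*S)
                ~~~~^^^^^^^^^^^^^
  File "h.py", line 15, in proj
    c=imaging.calibration(cam);X=np.asarray(X,float)
ValueError: time passes only in moves, steps and waits
```

```bash
sed -i 's/^def ray/import functools;cal=functools.lru_cache(None)(imaging.calibration)\ndef ray/; s/c=imaging.calibration(cam)/c=cal(cam)/' h.py
python3 -m inch '[[[0.0064,-0.007,0.05,0,0,-0.114,-1],[0.0064,-0.007,0.09,0,0,-0.228,-1],[0.0064,-0.007,0.13,0,0,-0.228,-1],[0.0064,-0.007,0.16,0,0,-0.228,-1],[0.0064,-0.007,0.18,0,0,-0.228,-1],[0.0064,-0.007,0.19,0,0,-0.228,-1],[0.0064,-0.007,0.199,0,0,-0.228,-1],[0.0064,-0.007,0.199,0,0,-0.228,-1]]]' 40
python3 -m inch '[[[0,0,0,0,0,0,1],[0,0,0,0,0,0,1],[0,0,0,0,0,0,1],[0,0,0,0,0,0,1],[0,0,0,0,0,0,1],[0,0,0,0,0,0,1],[0,0,0,0,0,0,1],[0,0,0,0,0,0,1]]]' 40
```

```text
clock: 2.3
position: [0.4522, 0.3722, 0.019]
ee_rot: [0.084, 0.996, -0.0, -0.0]
ft_force: [1.3, -0.0, -0.6]
grip_width: 1.002
grasp_force: 0.0
clock: 3.1
position: [0.4529, 0.3725, 0.0202]
ee_rot: [0.084, 0.996, 0.001, 0.0]
ft_force: [-0.0, -1.1, 6.9]
grip_width: 0.392
grasp_force: 40.8
```

```bash
python3 -m inch '[[[0,0,-0.03,0,0,0,1],[0,0,-0.08,0,0,0,1],[-0.02,-0.04,-0.12,0,0,-0.14,1],[-0.03,-0.08,-0.14,0,0,-0.278,1],[-0.05,-0.12,-0.14,0,0,-0.278,1],[-0.07,-0.17,-0.14,0,0,-0.278,1],[-0.09,-0.22,-0.14,0,0,-0.278,1],[-0.09,-0.238,-0.14,0,0,-0.278,1],[-0.09,-0.238,-0.14,0,0,-0.278,1],[-0.09,-0.238,-0.14,0,0,-0.278,1]]]'
python3 - <<'E'
from h import *
np.set_printoptions(precision=4,suppress=True)
o=sensors.get_obs();im=imaging.camera("wrist");cv2.imwrite("pics/w2.png",im)
print(o["joint_velocities"],o["joint_pos"])
for n,z in(("reel_center",.057),("stand",.02),("chock_grip",.16)):
  for r in spotter.look_for(n,"wrist")[:3]:print(n,r,at("wrist",r["pixel"],z,o))
im=imaging.camera("top");cv2.imwrite("pics/t2.png",im)
for n,z in(("reel_center",.057),("stand",.02)):
  for r in spotter.look_for(n,"top")[:3]:print(n,r,at("top",r["pixel"],z,o))
E
```

```text
clock: 4.1
position: [0.5011, 0.1224, 0.1594]
ee_rot: [-0.054, 0.999, 0.0, 0.0]
ft_force: [-0.3, 0.4, -1.3]
grip_width: 0.392
grasp_force: 40.1
[-0.0254  0.0097 -0.0249 -0.011  -0.0036 -0.0003 -0.0036] [-0.4743  0.1613  0.1604  1.8685 -0.0292  1.1139  1.3761]
reel_center {'pixel': [330.1, 403.0], 'conf': 0.67} [0.6395 0.147  0.057 ]
stand {'pixel': [323.9, 236.1], 'conf': 0.63} [0.5059 0.1274 0.02  ]
chock_grip {'pixel': [315.6, 330.0], 'conf': 0.84} [0.5028 0.1211 0.16  ]
```

View pics/w2.png

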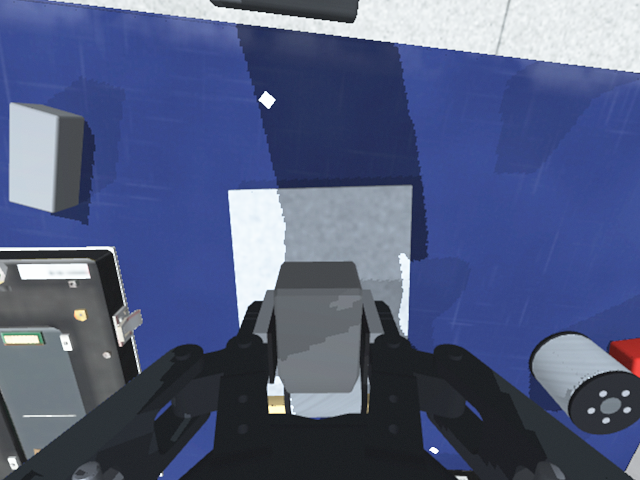

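The wrist view shows the stand's low-end corners at about (229,190) and (412,185). The chock is held straight between the fingers with its rear towards the camera, and the reel shows behind it at about (325,403).

```bash
python3 - <<'E'
from h import *
np.set_printoptions(precision=4,suppress=True)
o=sensors.get_obs()
A=at("wrist",(229,190),.010,o);B=at("wrist",(412,185),.010,o)
print(A,B,np.linalg.norm(A-B));v=(B-A)[:2];yaw=np.arctan2(-v[0],v[1])
# top-image corners (low end), lip ends
T=[at("top",p,z)for p,z in(((303.5,272),.01),((375,264),.01),((291,172.5),.045),((362,167),.045))]
print(np.array(T)); ym=[np.arctan2((T[i+2]-T[i])[1],(T[i+2]-T[i])[0])for i in(0,1)]
print("yaw wrist",yaw,"top side edges",ym)
for w in(yaw,np.mean(ym)):
  ex=np.array([np.cos(w),np.sin(w)]);ey=np.array([-ex[1],ex[0]])
  C=((A+B)/2)[:2]+.102*ex;print("C",C,"topC",((T[0]+T[1])/2)[:2]+.102*ex)
  for q in((331.2,192.7),(329.1,194)):
    r=at("top",q,.06)[:2]-C;print("reel in stand",r@ex,r@ey)
# reel flanges seen in top picture: check expected points
  print("proj reel",proj("top",[*(C+.041*ex),.057]),proj("top",[*(C+.041*ex+.03*ey),.057]),proj("top",[*(C+.041*ex-.03*ey),.057]))
R=Ro.from_quat(o["ee_rot"]).as_matrix();print("tool yaw",np.arctan2(R[1,1],R[0,1])-np.pi/2)
im=cv2.imread("pics/t2.png")[150:290,270:400];cv2.imwrite("pics/z2.png",cv2.resize(im,(650,560)) if 0 else cv2.resize(cv2.imread("pics/top0.png")[155:235,285:385],(800,600),interpolation=cv2.INTER_CUBIC)//2)
E
```

```text
[0.4783 0.0477 0.01  ] [0.4582 0.1943 0.01  ] 0.14796030419304712
[[0.459  0.1942 0.01  ]
 [0.4762 0.0469 0.01  ]
 [0.6614 0.2203 0.045 ]
 [0.6726 0.074  0.045 ]]
yaw wrist 0.1361936038362568 top side edges [np.float64(0.1281168841858707), np.float64(0.1374212228524413)]
C [0.5693 0.1348] topC [0.5686 0.1344]
reel in stand 0.04514960993672268 -0.004046235810743427
reel in stand 0.04307115432448724 0.0004799837254552268
proj reel [329.4969 195.3228] [314.722 197.313] [344.287  193.3305]
C [0.5694 0.1345] topC [0.5687 0.134 ]
reel in stand 0.045162603596784014 -0.0035422918261498026
reel in stand 0.04306865993587611 0.0009767834074397995
proj reel [329.7383 195.2907] [314.9568 197.2316] [344.5356 193.3477]
tool yaw 0.11052402400291728
```

View pics/z2.png

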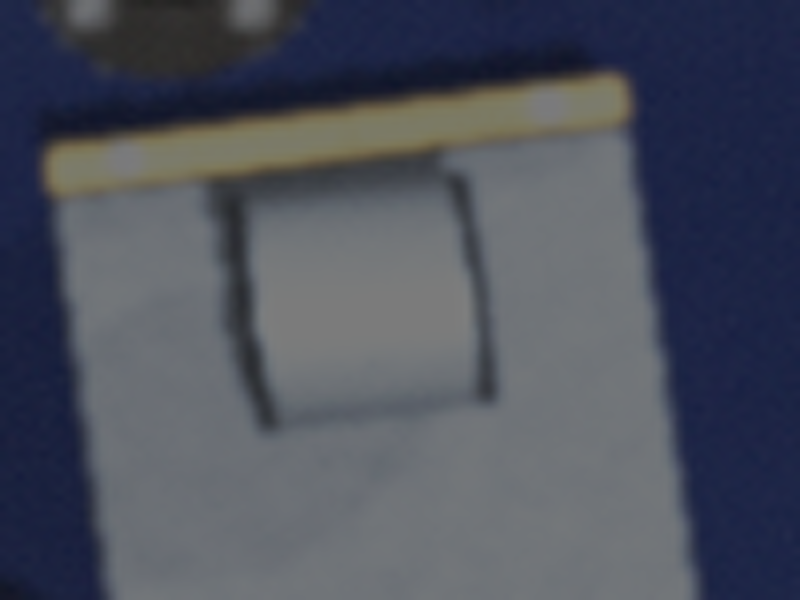

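The reel fits the expected spot: stand frame x≈42 mm, y≈0, stand yaw ≈0.134. Next I'll compute the shift to a pose 25 mm short of contact and 5 mm above the slope.

```bash
cat >> h.py <<'E'
W=.134;T6=np.radians(6);EX=np.array([np.cos(W),np.sin(W),0]);EY=np.array([-EX[1],EX[0],0]);O=np.array([.5693,.1347,.020]);Z=np.array([0,0,1.])
E_=np.cos(T6)*EX+np.sin(T6)*Z;N=-np.sin(T6)*EX+np.cos(T6)*Z
RT=np.column_stack([-E_,EY,-N])
def tcp(s,y,h):return O+s*E_+y*EY+h*N
def inst(p):p=np.asarray(p)-O;return p@E_,p@EY,p@N
E
python3 - <<'E'
from h import *
np.set_printoptions(precision=4,suppress=True)
o=sensors.get_obs();R=Ro.from_quat(o["ee_rot"]).as_matrix()
print(Ro.from_matrix(R.T@RT).as_rotvec())
for s,h in((-.0463+.0015,.05),(-.0463+.0015,.025)):print(tcp(s,-.0005,h),R.T@(tcp(s,-.0005,h)-o["position"]))
E
```

```text
[-0.0011 -0.1048 -0.0235]
[0.52   0.1276 0.065 ] [-0.0193  0.0023  0.0942]
[0.5226 0.1279 0.0402] [-0.0219  0.0024  0.119 ]
```

```bash
python3 -m inch '[[[-0.01,0.0023,0.03,0,-0.05,-0.012,1],[-0.019,0.0023,0.06,0,-0.105,-0.0235,1],[-0.019,0.0023,0.08,0,-0.105,-0.0235,1],[-0.02,0.0023,0.095,0,-0.105,-0.0235,1],[-0.021,0.0023,0.11,0,-0.105,-0.0235,1],[-0.022,0.0023,0.119,0,-0.105,-0.0235,1],[-0.022,0.0023,0.119,0,-0.105,-0.0235,1],[-0.022,0.0023,0.119,0,-0.105,-0.0235,1]]]'
python3 -m inch '[[[0,0,0.001,0,0,0,1],[0,0,0.002,0,0,0,1],[0,0,0.003,0,0,0,1]]]'
python3 - <<'E'
from h import *
np.set_printoptions(precision=4,suppress=True)
o=sensors.get_obs();R=Ro.from_quat(o["ee_rot"]).as_matrix()
print(inst(o["position"]),o["ft_force"],Ro.from_matrix(R.T@RT).as_rotvec(),o["clock"])
im=imaging.camera("wrist");cv2.imwrite("pics/w3.png",im)
E
```

```text
clock: 5.25
position: [0.5231, 0.1272, 0.0407]
ee_rot: [-0.066, 0.996, 0.003, 0.053]
ft_force: [0.1, 0.5, -0.7]
grip_width: 0.391
grasp_force: 40.1
clock: 5.55
position: [0.5235, 0.1272, 0.0377]
ee_rot: [-0.066, 0.996, 0.003, 0.053]
ft_force: [0.1, -0.5, -0.6]
grip_width: 0.391
grasp_force: 40.1
(np.float64(-0.04433364694012005), np.float64(-0.0013463890216944307), np.float64(0.02246416971546305)) [ 0.1236 -0.506  -0.6036] [-0.001   0.0011 -0.0012] 5.55
```

View pics/w3.png

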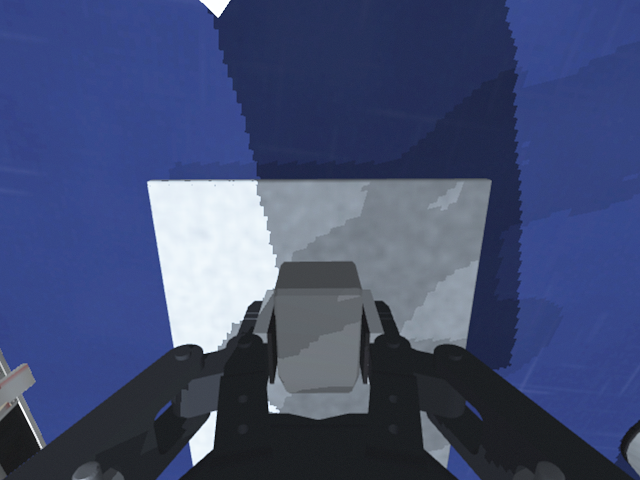

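In the wrist view the stand's low edge is level at row 180, columns 148–491, centre 319, and the chock is centred at 318, so it is square and in the middle. I'll lower it gently until it touches.

```bash
python3 -m inch '[[[0,0,0.001,0,0,0,1],[0,0,0.002,0,0,0,1]]]'
python3 -m inch '[[[0,0,0.0005,0,0,0,1],[0,0,0.001,0,0,0,1]]]'
```

```text
clock: 5.8
position: [0.5235, 0.1271, 0.0354]
ee_rot: [-0.066, 0.996, 0.003, 0.052]
ft_force: [-7.0, -1.9, 18.7]
grip_width: 0.393
grasp_force: 42.9
clock: 6.0
position: [0.5235, 0.1271, 0.0354]
ee_rot: [-0.066, 0.996, 0.003, 0.052]
ft_force: [-12.0, -3.7, 24.3]
grip_width: 0.389
grasp_force: 43.3
```

```bash
python3 -m inch '[[[0,0,-0.0015,0,0,0,1],[-0.004,0,-0.0015,0,0,0,1],[-0.008,0,-0.0015,0,0,0,1],[-0.012,0,-0.0015,0,0,0,1],[-0.015,0,-0.0015,0,0,0,1],[-0.017,0,-0.0015,0,0,0,1],[-0.018,0,-0.0015,0,0,0,1]]]'
python3 -m inch '[[[-0.001,0,0,0,0,0,1],[-0.002,0,0,0,0,0,1],[-0.003,0,0,0,0,0,1]]]'
python3 -m inch '[[[-0.001,0,0,0,0,0,1],[-0.002,0,0,0,0,0,1],[-0.003,0,0,0,0,0,1]]]'
python3 - <<'E'
from h import *
np.set_printoptions(precision=4,suppress=True)
o=sensors.get_obs();print(inst(o["position"]))
for c in("scene","top","wrist"):
  im=imaging.camera(c);cv2.imwrite(f"pics/{c}4.png",im)
s=cv2.imread("pics/scene4.png")[190:310,280:440];t=cv2.imread("pics/top4.png")[155:275,280:390]
cv2.imwrite("pics/z4.png",np.hstack([cv2.resize(s,(480,360)),cv2.resize(t,(310,360))]))
E
```

```text
clock: 6.7
position: [0.5413, 0.1294, 0.0376]
ee_rot: [-0.066, 0.996, 0.003, 0.052]
ft_force: [-0.1, 0.7, -0.1]
grip_width: 0.389
grasp_force: 40.1
clock: 7.0
position: [0.544, 0.1298, 0.038]
ee_rot: [-0.066, 0.996, 0.003, 0.052]
ft_force: [-0.3, -0.0, -0.7]
grip_width: 0.39
grasp_force: 40.1
clock: 7.3
position: [0.5469, 0.1302, 0.0383]
ee_rot: [-0.066, 0.996, 0.003, 0.052]
ft_force: [-0.9, -0.0, -1.4]
grip_width: 0.391
grasp_force: 40.1
(np.float64(-0.020779788320019445), np.float64(-0.0014770734206926268), np.float64(0.02054409635748359))
```

View pics/z4.png

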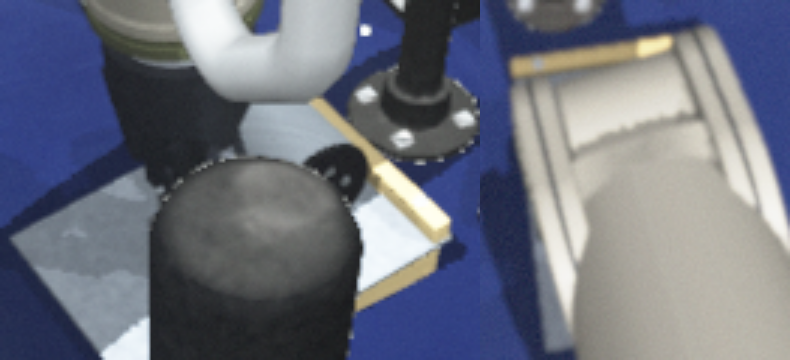

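Both fixed views are blocked by the arm. I'll creep on, watching the force.

```bash
python3 -m inch '[[[-0.0005,0,0.0003,0,0,0,1],[-0.001,0,0.0003,0,0,0,1],[-0.001,0,0.0003,0,0,0,1]]]'
for i in 1; do :; done
python3 -m inch '[[[-0.001,0,0,0,0,0,1],[-0.001,0,0,0,0,0,1]]]'
python3 -m inch '[[[-0.001,0,0,0,0,0,1],[-0.001,0,0,0,0,0,1]]]'
python3 -m inch '[[[-0.001,0,0,0,0,0,1],[-0.001,0,0,0,0,0,1]]]'
python3 -m inch '[[[-0.001,0,0,0,0,0,1],[-0.001,0,0,0,0,0,1]]]'
```

```text
clock: 7.75
position: [0.5476, 0.1303, 0.0381]
ee_rot: [-0.066, 0.996, 0.003, 0.052]
ft_force: [-4.0, -0.5, 1.6]
grip_width: 0.391
grasp_force: 40.5
clock: 7.95
position: [0.5485, 0.1304, 0.0381]
ee_rot: [-0.066, 0.996, 0.003, 0.052]
ft_force: [-5.5, -1.4, 3.9]
grip_width: 0.392
grasp_force: 40.7
clock: 8.15
position: [0.5494, 0.1305, 0.0382]
ee_rot: [-0.066, 0.996, 0.003, 0.052]
ft_force: [-6.2, -1.7, 4.6]
grip_width: 0.389
grasp_force: 40.7
clock: 8.35
position: [0.5505, 0.1306, 0.0383]
ee_rot: [-0.066, 0.996, 0.003, 0.052]
ft_force: [-6.2, -0.9, 4.0]
grip_width: 0.388
grasp_force: 40.6
clock: 8.55
position: [0.5516, 0.1308, 0.0385]
ee_rot: [-0.066, 0.996, 0.003, 0.052]
ft_force: [-4.6, -1.0, 1.9]
grip_width: 0.388
grasp_force: 40.5
```

```bash
python3 -m inch '[[[-0.001,0,-0.0003,0,0,0,1],[-0.002,0,-0.0003,0,0,0,1]]]'
python3 -m inch '[[[-0.001,0,0,0,0,0,1],[-0.002,0,0,0,0,0,1]]]'
python3 -m inch '[[[-0.001,0,0,0,0,0,1],[-0.001,0,0,0,0,0,1],[-0.001,0,0,0,0,0,1]]]'
python3 - <<'E'
from h import *
o=sensors.get_obs();print(inst(o["position"]))
im=imaging.camera("scene");cv2.imwrite("pics/scene5.png",im)
s=[cv2.imread(f"pics/scene{i}.png")[190:310,320:440] for i in(4,5)]
cv2.imwrite("pics/z5.png",np.hstack([cv2.resize(x,(390,390)) for x in s]))
E
```

```text
clock: 8.75
position: [0.554, 0.1312, 0.039]
ee_rot: [-0.066, 0.996, 0.003, 0.052]
ft_force: [-1.6, -0.2, -1.6]
grip_width: 0.393
grasp_force: 40.1
clock: 8.95
position: [0.5562, 0.1314, 0.0393]
ee_rot: [-0.066, 0.996, 0.003, 0.053]
ft_force: [-1.5, -0.8, -0.7]
grip_width: 0.39
grasp_force: 40.1
clock: 9.25
position: [0.5572, 0.1316, 0.0395]
ee_rot: [-0.066, 0.996, 0.003, 0.053]
ft_force: [-0.5, 0.3, -0.6]
grip_width: 0.391
grasp_force: 40.1
(np.float64(-0.010329378362034623), np.float64(-0.001452687964740196), np.float64(0.020732353660478316))
```

View pics/z5.png

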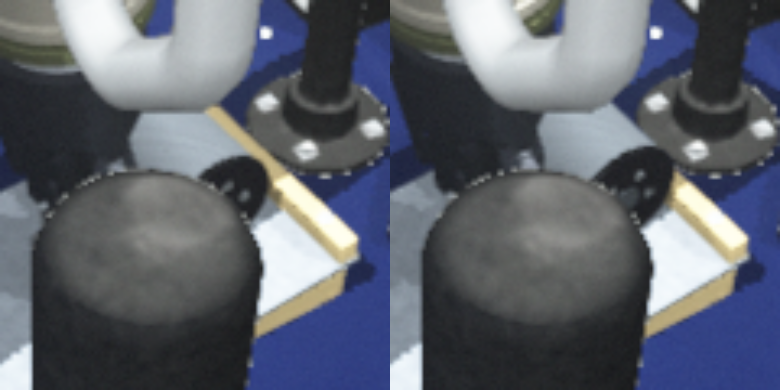

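The reel's flange edge moved from about (267,180) to (283,165) in the enlarged crop. That is about 1 cm uphill together with the chock, so the two are in contact. I'll seat the chock, release it and retreat.

```bash
python3 -m inch '[[[0,0,0.0005,0,0,0,1],[0,0,0.0008,0,0,0,1],[0,0,0.0008,0,0,0,1],[0,0,0.0008,0,0,0,0.1],[0,0,0.0008,0,0,0,-0.2],[0,0,0.0008,0,0,0,-0.5],[0,0,0.0008,0,0,0,-0.5],[0,0,0.0008,0,0,0,-0.5],[0,0,0.0008,0,0,0,-0.5]]]' 20
python3 -m inch '[[[0,0,-0.005,0,0,0,-0.5],[0,0,-0.015,0,0,0,-0.5],[0.0,0,-0.03,0,0,0,-0.5],[0.0,0,-0.06,0,0,0,-0.5],[0.03,0,-0.10,0,0,0,-0.5],[0.06,0,-0.14,0,0,0,-0.5],[0.09,0,-0.15,0,0,0,-0.5],[0.09,0.0,-0.15,0,0,0,-0.5]]]'
python3 - <<'E'
from h import *
np.set_printoptions(precision=4,suppress=True)
o=sensors.get_obs()
for c in("wrist","scene"):
  im=imaging.camera(c);cv2.imwrite(f"pics/{c}6.png",im)
  for n,z in(("reel_center",.058),("chock_grip",.033)):
    for r in spotter.look_for(n,c)[:2]:
      print(c,n,r,np.array(inst(at(c,r["pixel"],z,o))))
a=cv2.imread("pics/wrist6.png");b=cv2.imread("pics/scene6.png")[180:320,270:450]
cv2.imwrite("pics/z6.png",np.hstack([cv2.resize(a,(440,330)),cv2.resize(b,(360,330))]))
E
```

```text
clock: 10.2
position: [0.557, 0.1316, 0.0386]
ee_rot: [-0.066, 0.996, 0.003, 0.052]
ft_force: [-0.4, 0.1, -0.4]
grip_width: 0.748
grasp_force: 0.0
clock: 11.0
position: [0.451, 0.1178, 0.1814]
ee_rot: [-0.066, 0.996, 0.004, 0.054]
ft_force: [0.2, 0.7, -0.8]
grip_width: 0.749
grasp_force: 0.0
wrist reel_center {'pixel': [320.6, 382.7], 'conf': 0.94} [0.0518 0.0007 0.0328]
wrist chock_grip {'pixel': [316.3, 322.6], 'conf': 0.64} [-0.002  -0.0032  0.0133]
scene reel_center {'pixel': [382.4, 236.6], 'conf': 0.58} [0.0634 0.0041 0.0315]
```

View pics/z6.png

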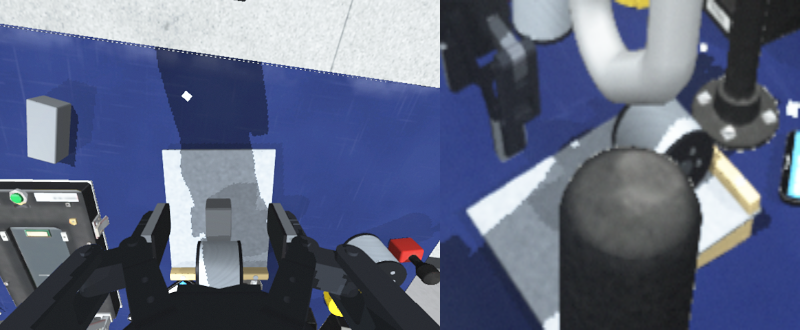

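The wrist view (left half) shows the chock at about (218,218), square to the stand and in line with the reel at (219,262). The gripper is clear. I'll check that nothing moves while time passes, then hand in.

```bash
python3 -m inch '[[[0,0,0,0,0,0,-0.5],[0,0,0,0,0,0,-0.5],[0,0,0,0,0,0,-0.5],[0,0,0,0,0,0,-0.5],[0,0,0,0,0,0,-0.5],[0,0,0,0,0,0,-0.5],[0,0,0,0,0,0,-0.5],[0,0,0,0,0,0,-0.5]]]'
python3 - <<'E'
from h import *
o=sensors.get_obs();a=cv2.imread("pics/wrist6.png");b=imaging.camera("wrist");cv2.imwrite("pics/wrist7.png",b)
r=(slice(250,420),slice(270,370));d=cv2.absdiff(a,b)[r].max(2);print("changed px chock/reel",(d>40).sum(),"stand edge",(cv2.absdiff(a,b)[210:230,230:410].max(2)>40).sum())
def flow(x0,y0,x1,y1):
    g=lambda i:cv2.cvtColor(i[y0:y1,x0:x1],cv2.COLOR_BGR2GRAY).astype(np.float32)
    return cv2.phaseCorrelate(g(a),g(b))
print("chock",flow(285,270,350,345),"reel",flow(285,345,350,410))
# predicted outlines vs image: thin edge / rear top edge of the chock at s_grip
for s in(-.0118,):
    for x,h in((-.02,0),(-.02,.03),(.02,.03),(.0,.015)):print(x,h,proj("wrist",tcp(s+x,-.0015,h),o))
for s in(.045,.05,.054):print("reel",s,proj("wrist",tcp(s,0,.033),o),[proj("wrist",tcp(s,y,.065),o).round(1) for y in(-.03,.03)])
g=cv2.cvtColor(b,cv2.COLOR_BGR2GRAY);print("col 316:",[int(v) for v in g[280:412:3,316]])
for y in(365,375,385):print("row",y,[int(v) for v in g[y,275:365:2]])
E
```

```text
clock: 12.1
position: [0.4526, 0.1178, 0.1784]
ee_rot: [-0.066, 0.996, 0.003, 0.052]
ft_force: [0.2, 0.2, 0.3]
grip_width: 0.749
grasp_force: 0.0
changed px chock/reel 715 stand edge 76
chock ((0.15010561579988035, 1.561079502169882), 1.1413770827540646) reel ((0.45060774918391644, 0.5534212101399589), 0.8767072815953949)
-0.02 0 [318.53903141 289.25361081]
-0.02 0.03 [318.55146205 304.9248053 ]
0.02 0.03 [318.65952506 343.80567584]
0.0 0.015 [318.59778752 315.85473856]
reel 0.045 [320.35303956 379.13856132] [array([285.3, 405.8]), array([355.9, 405.7])]
reel 0.05 [320.35731029 383.48032783] [array([285.4, 410.5]), array([355.7, 410.4])]
reel 0.054 [320.36069694 386.923305  ] [array([285.6, 414.1]), array([355.5, 414. ])]
col 316: [147, 130, 129, 111, 72, 72, 71, 71, 95, 115, 118, 121, 121, 120, 121, 119, 119, 119, 120, 120, 118, 121, 97, 95, 94, 100, 104, 107, 112, 115, 118, 123, 129, 136, 143, 149, 156, 164, 168, 173, 173, 170, 177, 177]
row 365 [245, 245, 243, 241, 242, 215, 27, 22, 189, 214, 177, 112, 113, 115, 120, 117, 116, 114, 113, 115, 115, 113, 115, 116, 116, 115, 115, 113, 115, 116, 115, 113, 111, 113, 115, 116, 97, 20, 15, 123, 134, 136, 134, 134, 133]
row 375 [243, 243, 245, 243, 247, 112, 41, 61, 244, 239, 117, 127, 131, 132, 132, 130, 129, 129, 128, 130, 127, 128, 131, 130, 128, 128, 128, 128, 131, 130, 128, 125, 126, 128, 129, 126, 135, 23, 22, 95, 147, 138, 147, 153, 149]
row 385 [227, 230, 229, 229, 237, 48, 64, 185, 255, 255, 255, 143, 151, 149, 149, 150, 150, 146, 147, 151, 149, 149, 148, 147, 146, 147, 148, 145, 143, 143, 145, 147, 145, 143, 147, 146, 144, 69, 27, 35, 130, 127, 133, 135, 134]
```

```bash
python3 -m inch '[[[0,0,0,0,0,0,-0.5],[0,0,0,0,0,0,-0.5],[0,0,0,0,0,0,-0.5],[0,0,0,0,0,0,-0.5],[0,0,0,0,0,0,-0.5]]]'
python3 - <<'E'
from h import *
a=cv2.imread("pics/wrist7.png");b=imaging.camera("wrist")
print((cv2.absdiff(a,b)[250:410,270:370].max(2)>40).sum())
o=sensors.get_obs();C=proj("wrist",tcp(0,0,0),o)
th=np.linspace(0,2*np.pi,181)
for s in(.048,.051,.054,.057):
    print(s,min(proj("wrist",tcp(s+.032*np.cos(t),.029,.033+.032*np.sin(t)),o)[1] for t in th))
h=b.max(2)
for c in range(284,292,2):print("L",c,[int(v) for v in h[325:375:2,c]])
for c in range(348,358,2):print("R",c,[int(v) for v in h[325:375:2,c]])
E
```

```text
clock: 12.65
position: [0.4526, 0.1178, 0.1783]
ee_rot: [-0.066, 0.996, 0.003, 0.052]
ft_force: [-0.1, -0.7, -0.3]
grip_width: 0.748
grasp_force: 0.0
4
0.048 346.0798741012054
0.051 348.7014333773682
0.054 351.30812133651614
0.057 353.8980937802859
L 284 [163, 160, 168, 168, 166, 166, 166, 171, 171, 172, 167, 247, 249, 247, 249, 250, 250, 252, 252, 252, 255, 255, 255, 247, 249]
L 286 [165, 162, 166, 171, 170, 165, 166, 173, 179, 177, 209, 245, 250, 250, 253, 255, 238, 235, 172, 150, 68, 72, 24, 28, 31]
L 288 [168, 168, 169, 172, 166, 170, 173, 172, 174, 170, 212, 252, 251, 248, 125, 9, 23, 29, 31, 35, 35, 36, 38, 38, 39]
L 290 [169, 175, 174, 168, 161, 170, 176, 172, 211, 231, 229, 252, 254, 239, 12, 21, 20, 37, 54, 95, 122, 174, 182, 191, 205]
R 348 [141, 142, 145, 150, 149, 146, 141, 140, 141, 143, 143, 142, 145, 107, 14, 20, 18, 19, 18, 32, 52, 56, 81, 97, 111]
R 350 [142, 143, 147, 149, 149, 147, 143, 142, 142, 143, 144, 143, 144, 130, 69, 25, 17, 19, 21, 20, 22, 26, 22, 25, 24]
R 352 [144, 141, 146, 148, 150, 149, 143, 139, 142, 142, 143, 144, 144, 146, 150, 146, 118, 121, 110, 107, 82, 59, 51, 37, 18]
R 354 [145, 146, 147, 147, 148, 148, 140, 141, 143, 142, 143, 143, 149, 151, 151, 143, 138, 144, 145, 146, 147, 147, 154, 154, 143]
R 356 [145, 146, 144, 143, 143, 144, 140, 142, 144, 144, 144, 144, 149, 148, 151, 148, 142, 142, 145, 149, 148, 145, 144, 146, 140]
```

The flange limb at row 352 puts the reel at s≈54 mm. That is 66 mm from the chock, so they are touching. Both flanges are at the same row and the picture is still.

```bash
python3 -c "
from workcell import order;print(order.hand_in())"
```

```text
the job is handed in; nothing more can be done
None
```

The chock is set square against the reel's low side, mid-width, with the reel resting on it about 1 cm up from where it lay; I let go, nothing moved, and I handed the job in at about 12.7 s.

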